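# Move a blood-grouping plate from the view box to the warmer

### The job

Slide the thin blue test plate along its recess on the view box against its stiff orange end stop until it sticks out well over the open front edge, still lying flat there; then pinch the overhanging end by its two long sides, lift the plate off and lay it in the channel of the plate warmer, pushed fully home against the back stop and let go. Press and push gently, because the plate and the lit glass are brittle, never let the plate drop to the bench, and leave the dropper bottles and the tube rack where they stand.

Things in the scene. Friction and masses are not known exactly. Their poses are not given: they have to be found in the camera images.
- plate: Smooth blue plate with white wells, 130 (x) by 60 (y) by 3 mm, 40 to 80 g. Origin: centre of its underside, z up. Starts in the view box recess, x along the box's x, near end 5 to 30 mm inside the front edge; flush rims keep fingers off its sides. Slides easily (friction about 0.15; finger pads grip it better). Tips off past 60 mm overhang. Brittle: press it with at most 15 N.
- viewbox: White box, navy rims; fixed; 190 (x) by 160 (y) by 63 mm high. Origin: centre of its underside; x points from the open front to the back. Recess: floor 60 mm above the origin, 68 mm wide about y = 0, from the front edge x = -95 mm to the back rim x = +70 mm; rims 3 mm high at left, right and back. Apart from the narrow end stop, free air before the upright front face.
- glass (a point): Cream lit glass floor of the recess, 145 by 68 mm; this point is the middle of its top. Sprung and hinged at its front end, which lies 20 mm behind the box's front edge (a fixed aluminium sill fills the rest, level with it). Level at rest; it sinks a few mm under a pressing finger and is much stiffer nearer the hinge, so the finger's height must follow the force while sliding.
- stop (a joint): Orange end stop, 20 mm wide, on a stiff sliding rod before the middle of the view box's front edge, its top 6 mm above the glass; the plate's near end pushes it out. Value in m: 0 at the start (its face 6 mm before the edge), up to 0.055 out. It stays where pushed and takes about 1.6 N to move, so a finger pressing too lightly slips: press about 10 to 13 N.
- warmer: Grey box, aluminium channel, orange rails, black housing behind; fixed; 150 (x) by 130 (y) by 75 mm high. Origin: centre of its underside; x points from the open front to the back. Channel: floor 55 mm above the origin, 68 mm wide about y = 0, rails 5 mm high, from the front edge x = -75 mm to the stop x = +10 mm. Home, the plate's centre is at x = -55 mm, 45 mm overhanging the front.
- bottle_a: Loose amber dropper bottle with blue cap, 30 mm diameter, 68 mm high, standing on the bench; origin at the centre of its underside. To be left alone.
- bottle_b: Loose amber dropper bottle with yellow cap, 30 mm diameter, 68 mm high, standing on the bench; origin at the centre of its underside. To be left alone.
- tube_rack: Loose white rack with capped red tubes, 70 mm (x) by 200 mm (y), 106 mm high, standing at the far side of the bench; origin at the centre of its underside. To be left alone.
There are look-alikes about, which are no part of the job. What is shaped like the plate but brown, green or pink is not meant.

How it is judged:
By the outcome, as a careful person would: the job done as asked, in the order asked, and still so for the second after the job is handed in, with the robot touching nothing.
It also fails if it takes over 72 s, if anything falls off the work surface, if the arm or the gripper's body presses on something with over 40 N, if the wrist force passes 120 N, or if a joint passes its speed limit or range.

### The arm

A 7-joint arm with a two-finger parallel gripper is mounted at the origin on the work surface. World frame = base frame: x ahead of the robot, y to its left, z up, the work surface at z = 0. Lengths are in m, angles in rad, forces in N, time in s.
With the tool pointing down it reaches from about 0.4 to 0.85 m from the base axis. Payload 10.4 kg.
Tool frame: the origin (TCP) lies midway between the tips of the shut fingers; the grasp point (between the pads) lies 19 mm behind it (r.grasp_offset is the distance from the TCP to the grasp point, in m); x points along the fingers, y is the direction in which the jaws open and shut, and the axes are right-handed (so a half turn about x gives the same grasp; the last joint's range is limited). The gripper opens to 87 mm and grips with 3 to 60 N. Pads are 19 mm wide; open, the fingers measure 117 mm over their backs; the gripper's body (75 mm by 190 mm) begins 51 mm behind the grasp point.
Start: joints at [1.146, 0.332, -0.065, 1.46, 0.022, 1.35, -0.088], TCP at [0.244, -0.575, 0.223] pointing down, gripper open.
Joint ranges: [-2.6, 2.6], [-0.5, 2.12], [-1.47, 1.34], [0.16, 2.42], [-1.27, 4.41], [0.06, 2.06], [-2.6, 2.6]. Speed limits (rad/s): [2.22, 2.22, 2.79, 2.79, 3.14, 3.14, 3.14].

### API

Orientations are given as a unit quaternion [x, y, z, w].
In Python, from bench import r, vision, close_job gives the robot as it stands. The module is installed in compiled form; this text tells all that it offers.
- The arm moves only by the shell command python3 -m pendant 'ROWS' [OPENING] [FORCE]. ROWS is text: rows parted by semicolons, each of 6 numbers parted by spaces: the shift along the tool's x, y, z in units of 0.25 m (1.0 is 0.25 m), then the turn, a rotation vector about the tool's x, y, z in units of 1.5 rad (1.0 is 1.5 rad). A call has 1 to 8 rows; each row is the pose to reach, as a shift and turn from the pose commanded when the call began, along the tool's axes at that moment; what a row does not reach only later rows make up. A row lasts 1/10 s, in which the tool goes at most 50 mm and 8.59 degrees, less where a joint would pass 70% of its speed; a pose out of reach is approached as far as the arm can. A call with a number of a shift or a turn outside -1 to 1 is refused whole. A call with a gripper value outside its range is refused whole. OPENING is the gripper command: -1 is shut, 1 is fully open, values between are in proportion, set as the call begins (- or left out, the last holds). The fingers move at their own pace and stop on an object; FORCE is the grip in N (left out, the last holds). Time passes only in rows, so rows that repeat a pose let the fingers close. It gives the time, the measured TCP pose, the force and the opening at its end, in the units of the state.
- r.read_state(): the state, without advancing time (a new reading comes with each control period).
- vision.camera(name): name is "scene" or "top"; returns (picture, depth): 384x512x3 uint8, blue, green, red; 384x512 float32, m along the optical axis (not along the pixel's ray), 0 where there is no reading.
- vision.get_calibration(name): a dict with "camera_matrix" (3x3 intrinsics, pixels), "rvec" (rotation vector, rad) and "tvec" (3), from world to camera coordinates, as OpenCV has them. Camera axes: x right, y down, z forward; pixel columns grow to the right and rows downward; lengths in m; the calibration is good to about 2 mm. A picture is of the moment at which its call begins. get_calibration takes no time and is no camera call.
- close_job(): hands the job in, once; it reports no verdict.
The state is a dict: "time": time; "joint_positions": joint angles; "joint_vel": joint speeds; "joint_torque": joint torques, N m; "ee_pos": TCP position; "eef_rot": TCP orientation; "ft_force": force on the tool from outside, world axes, zero at the start; "torque": the same for the moment, N m; "width": finger opening in m.
Only numpy, scipy, OpenCV 4.12 (cv2) and the standard library are available. Lean on these libraries where they do the work, as an engineer would, in place of code of your own. Each camera call takes 0.05 s, during which the arm holds its last target. There are 200 camera calls.

## Working session

There is one attempt and no reset: what is moved stays moved. The work goes in short steps, Python scripts to look and compute and a shell command to move; the robot and the scene stay as the last step left them, time stands still between calls to the robot, and variables do not carry over. Pictures are saved under pics/ and viewed, about 8 in all and at most 12, crops included, and the job is handed in when it is done.

```bash
mkdir -p pics
python3 - <<'E'
from bench import r,vision
import cv2,numpy as np
for n in("scene","top"):
    p,d=vision.camera(n); cv2.imwrite(f"pics/{n}0.png",p); np.savez(f"pics/{n}0.npz",p=p,d=d)
    c=vision.get_calibration(n); R,_=cv2.Rodrigues(np.array(c["rvec"],float)); print(n,c["camera_matrix"],(-R.T@np.array(c["tvec"]).ravel()).round(3),R.round(3).tolist())
s=r.read_state(); print({k:np.round(v,3) for k,v in s.items()}, r.grasp_offset)
E
```

```text
scene [[367.07220754   0.         251.94920242]
 [  0.         367.07220754 193.68232055]
 [  0.           0.           1.        ]] [ 1.052 -0.284  0.704] [[0.668, 0.744, 0.011], [0.558, -0.492, -0.668], [-0.492, 0.453, -0.744]]
top [[395.03595094   0.         251.41169059]
 [  0.         395.03595094 189.37931497]
 [  0.           0.           1.        ]] [0.393 0.077 1.021] [[0.071, -0.997, -0.001], [-0.969, -0.069, -0.236], [0.236, 0.018, -0.972]]
{'time': np.float64(0.1), 'joint_positions': array([ 1.146,  0.333, -0.065,  1.461,  0.022,  1.35 , -0.088]), 'joint_vel': array([ 0.   , -0.002, -0.   , -0.001,  0.002, -0.001, -0.001]), 'joint_torque': array([ 1.0000e-03, -6.2454e+01,  2.4000e-02, -3.9072e+01, -6.2000e-02,
        3.7000e-02,  0.0000e+00]), 'ee_pos': array([ 0.244, -0.575,  0.222]), 'eef_rot': array([-0.693, -0.142,  0.693, -0.141]), 'ft_force': array([-0.268,  0.064,  0.266]), 'torque': array([-0.038, -0.029,  0.01 ]), 'width': np.float64(0.087)} 0.0187
```

View pics/top0.png

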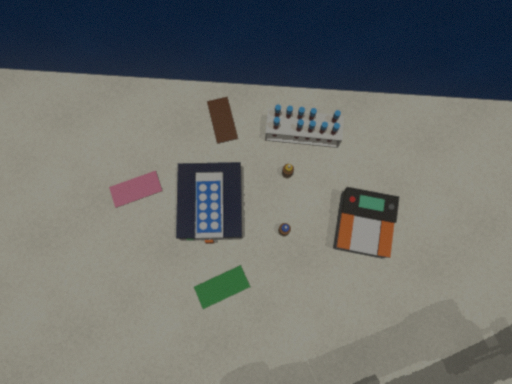

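View pics/scene0.png

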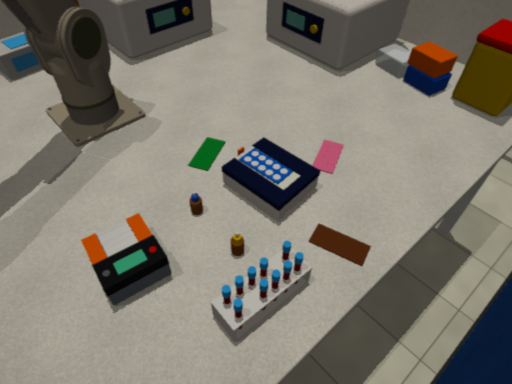

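Top view: view box (navy) around (210,200) with its plate at (209,205) and stop tab at (209,241), so its front faces the robot. Warmer is around (367,222), channel front at about (365,253); bottles are at (288,170) and (285,229), the rack at (303,127).

```bash
cat > h.py <<'E'
import cv2,numpy as np
from bench import r,vision
def cal(n):
    c=vision.get_calibration(n); R,_=cv2.Rodrigues(np.array(c["rvec"],float)); return np.array(c["camera_matrix"]),R,np.array(c["tvec"],float).ravel()
def ray(n,uv,z):
    K,R,t=cal(n); uv=np.atleast_2d(np.asarray(uv,float)); d=np.c_[uv,np.ones(len(uv))]@np.linalg.inv(K).T@R; C=-R.T@t
    return C+d*((z-C[2])/d[:,2])[:,None]
def mask(p,lo,hi,roi):
    m=cv2.inRange(cv2.cvtColor(p,cv2.COLOR_BGR2HSV),np.array(lo),np.array(hi)); k=np.zeros_like(m); x0,y0,x1,y1=roi; k[y0:y1,x0:x1]=255; return m&k
def rect(n,m,z,full=True):
    v,u=np.nonzero(m); P=ray(n,np.c_[u,v],z)[:,:2]; q=cv2.minAreaRect((P*1000).astype(np.float32)); return len(u),np.round(q[0],1),np.round(q[1],1),round(q[2],1)
def pix(n,P):
    K,R,t=cal(n); q=(np.atleast_2d(P)@R.T+t)@K.T; return q[:,:2]/q[:,2:]
E
python3 - <<'E'
from h import *
p=np.load("pics/top0.npz")["p"];d=np.load("pics/top0.npz")["d"]
hsv=cv2.cvtColor(p,cv2.COLOR_BGR2HSV)
for u,v in[(185,200),(199,205),(209,241),(209,175),(209,235),(345,232),(366,236),(355,200),(222,288)]: print((u,v),hsv[v,u],round(float(d[v,u]),4))
R=(165,150,255,252)
print("navy",rect("top",mask(p,(105,80,10),(130,255,75),R),.063))
print("blue",rect("top",mask(p,(100,120,90),(125,255,255),R),.063))
print("stop",rect("top",mask(p,(3,150,100),(20,255,255),R),.066))
for roi in((330,200,368,262),(368,205,405,262)): print("rail",rect("top",mask(p,(3,150,80),(20,255,255),roi),.060))
print("warm dark",rect("top",mask(p,(0,0,0),(180,255,60),(328,180,405,262)),.05))
K,Rm,t=cal("top");v,u=np.mgrid[:384,:512]; C=-Rm.T@t
W=((np.stack([u,v,np.ones_like(u)],-1)@np.linalg.inv(K).T)*d[...,None]-t)@Rm
for u,v in[(185,200),(199,205),(209,175),(345,232),(366,236),(355,200),(372,203),(288,170),(285,229)]: print(W[v,u].round(4))
for n,roi,z in(("vb",(165,150,255,252),(.055,.075)),("w60",(325,180,405,262),(.0525,.066)),("w75",(325,180,405,262),(.069,.085))):
    k=np.zeros(d.shape,bool);k[roi[1]:roi[3],roi[0]:roi[2]]=1;k&=(W[...,2]>z[0])&(W[...,2]<z[1])&(d>0)
    q=cv2.minAreaRect((W[k][:,:2]*1000).astype(np.float32));print(n,k.sum(),np.round(q[0],1),np.round(q[1],1),round(q[2],1),W[k][:,2].mean())
cv2.imwrite("pics/c0.png",np.hstack([cv2.resize(p[150:255,160:260],None,fx=4,fy=4,interpolation=2),cv2.resize(p[175:280,315:415],None,fx=4,fy=4,interpolation=2)]))
E
```

```text
(185, 200) [123  59  52] 0.9818
(199, 205) [108  73 133] 0.9794
(209, 241) [ 12 176 135] 0.9531
(209, 175) [ 21  12 146] 1.0015
(209, 235) [ 23   7 145] 0.9623
(345, 232) [ 12 185 145] 0.9632
(366, 236) [ 20  10 148] 0.9671
(355, 200) [  5 126  77] 0.9706
(222, 288) [ 64 136 103] 0.9905
navy (97, array([570.5, 171.8]), array([137.1, 129.5]), 35.7)
blue (550, array([576.4, 197.8]), array([126.2,  56.5]), 5.9)
stop (16, array([490. , 187.8]), array([ 4.8, 14.5]), 4.1)
rail (410, array([ 540.2, -140. ]), array([28.8, 86. ]), 82.7)
rail (405, array([ 527.5, -238.7]), array([28.2, 85.2]), 82.7)
warm dark (1065, array([ 567.6, -194.8]), array([141.2, 154.9]), 83.0)
[0.5875 0.2576 0.0615]
[0.5775 0.2216 0.0608]
[0.6571 0.2048 0.0571]
[ 0.5358 -0.1404  0.0608]
[ 0.5306 -0.1932  0.0546]
[ 0.6149 -0.1611  0.072 ]
[ 0.6095 -0.2018  0.0754]
[0.686  0.0053 0.0521]
[0.5337 0.0055 0.055 ]
vb 4843 [588.8 198.7] [203.  160.4] 5.3 0.0616029744233121
w60 1691 [ 565.1 -194.9] [131.1 149.8] 82.9 0.056851843589997134
w75 1414 [ 607.5 -199.9] [130.9  66.6] 82.5 0.07389116091964874
```

View pics/c0.png

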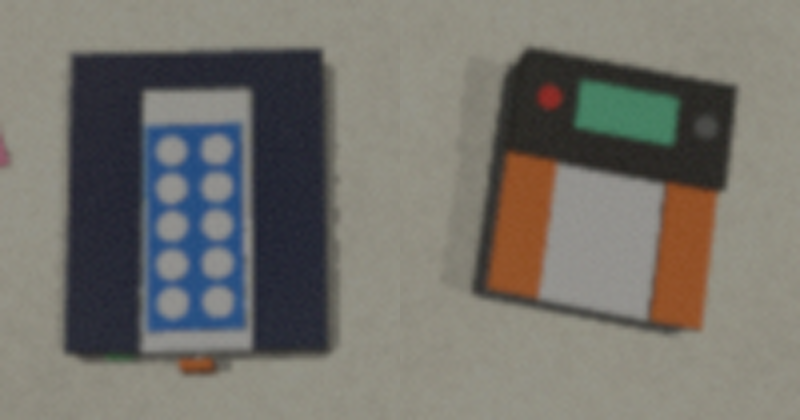

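```bash
cat >> h.py <<'E'
from scipy.spatial.transform import Rotation as Ro
def quat(yaw,flip=False):
    x=np.array([0,0,-1.]);y=np.array([-np.sin(yaw),np.cos(yaw),0])*(-1 if flip else 1);return Ro.from_matrix(np.c_[x,y,np.cross(x,y)])
def rows(p,R,p0=None,R0=None):
    "shift/turn in row units from (p0,R0) (default: measured) to (p,R)"
    s=r.read_state();p0=s["ee_pos"] if p0 is None else p0;R0=Ro.from_quat(s["eef_rot"]) if R0 is None else R0
    return (R0.inv().apply(np.array(p)-p0)/.25).round(4),((R0.inv()*R).as_rotvec()/1.5).round(4)
E
python3 - <<'E'
from h import *
z=np.load("pics/top0.npz");p,d=z["p"],z["d"]
R=(165,150,255,239)
h=cv2.cvtColor(p,cv2.COLOR_BGR2HSV); nav=mask(p,(110,35,0),(135,255,75),R)
n,l,st,c=cv2.connectedComponentsWithStats(nav);i=1+st[1:,4].argmax();nav=np.uint8(l==i)*255;print(st[i]); print("navy",rect("top",nav,.063))
b=mask(p,(100,70,60),(116,255,255),R);print("blue",rect("top",b,.063))
# sub-pixel edge profile along the box centre line: saturation of plate vs glass
ctr=np.array([.5888,.1987]);
s=mask(p,(3,110,60),(20,255,255),(195,232,225,252));print("stop",rect("top",s,.066))
# recess edges along y at several x: brightness profile of white sill
yaw=np.radians(5.6);ex=np.array([np.cos(yaw),np.sin(yaw)]);ey=np.array([-ex[1],ex[0]])
def prof(o,e,ts,img): 
    q=pix("top",np.c_[o+np.outer(ts,e),np.full(len(ts),.0615)]).astype(np.float32);return cv2.remap(img.astype(np.float32),q[:,:1],q[:,1:],1)[:,0]
o=np.array([.5764,.1978]);ts=np.arange(-.12,.13,.004)
for off in(-.012,0,.025): print(off,[(round(t*1000),int(a),int(c)) for t,a,c in zip(ts,prof(o+off*ey,ex,ts,h[...,1]),prof(o+off*ey,ex,ts,h[...,2]))])
ts=np.arange(-.09,.091,.004)
for off in(-.072,.075): print(off,[(round(t*1000),int(c)) for t,c in zip(ts,prof(o+off*ex,ey,ts,h[...,2]))])
s=r.read_state();M=Ro.from_quat(s["eef_rot"]).as_matrix();print(M.round(3))
E
```

```text
[ 177  163   64   75 2627]
navy (2627, array([593.5, 198.6]), array([186.4, 155.8]), 5.3)
blue (806, array([576.1, 199.8]), array([129.4,  62.4]), 6.0)
stop (25, array([491.2, 187.9]), array([ 7.2, 19.4]), 4.1)
-0.012 [(-120, 23, 145), (-116, 24, 146), (-112, 25, 145), (-108, 26, 145), (-104, 25, 145), (-100, 23, 145), (-96, 23, 143), (-92, 40, 122), (-88, 72, 94), (-84, 60, 92), (-80, 24, 86), (-76, 8, 120), (-72, 7, 144), (-68, 4, 139), (-64, 91, 123), (-60, 161, 128), (-56, 54, 136), (-52, 2, 142), (-48, 5, 144), (-44, 5, 145), (-40, 22, 139), (-36, 114, 131), (-32, 45, 133), (-28, 4, 143), (-24, 4, 144), (-20, 4, 145), (-16, 24, 137), (-12, 105, 131), (-8, 36, 135), (-4, 2, 143), (0, 5, 144), (4, 6, 143), (8, 23, 137), (12, 115, 131), (16, 53, 135), (20, 4, 143), (24, 5, 144), (28, 6, 144), (32, 31, 136), (36, 110, 128), (40, 39, 133), (44, 3, 142), (48, 6, 143), (52, 5, 143), (56, 19, 140), (60, 123, 129), (64, 99, 128), (68, 11, 139), (72, 11, 145), (76, 11, 145), (80, 14, 146), (84, 11, 136), (88, 10, 87), (92, 41, 53), (96, 61, 49), (100, 61, 48), (104, 59, 49), (108, 52, 49)
[... 2486 characters left out ...]
, 53), (50, 53), (54, 52), (58, 52), (62, 53), (66, 55), (70, 55), (74, 53), (78, 66), (82, 117), (86, 137), (90, 141)]
0.075 [(-90, 138), (-86, 108), (-82, 78), (-78, 53), (-74, 49), (-70, 48), (-66, 49), (-62, 50), (-58, 50), (-54, 50), (-50, 48), (-46, 50), (-42, 49), (-38, 58), (-34, 108), (-30, 140), (-26, 144), (-22, 145), (-18, 145), (-14, 147), (-10, 145), (-6, 146), (-2, 146), (2, 145), (6, 145), (10, 145), (14, 145), (18, 145), (22, 146), (26, 146), (30, 139), (34, 82), (38, 52), (42, 50), (46, 50), (50, 50), (54, 49), (58, 50), (62, 51), (66, 50), (70, 50), (74, 51), (78, 72), (82, 126), (86, 142), (90, 145)]
[[-0.001  0.391 -0.92 ]
 [ 0.001 -0.92  -0.391]
 [-1.    -0.001  0.   ]]
```

View box measured: front edge 78 mm and plate near end 65 mm in front of the plate centre (0.576, 0.198), yaw 5.6°, so 13 mm inside. All sizes agree with those given. Warmer: channel axis through (0.534, -0.189), yaw -7.3°.

Run:
```python
from h import *
print(rows([.6162,.2017,.12],quat(np.radians(5.6),True)))
```

```text
(array([ 0.41  , -2.2765, -2.5843]), array([2.028e-01, 2.000e-04, 8.000e-04]))
```

```bash
python3 -m pendant '0 -.12 -.14 0 0 0;0 -.25 -.28 0 0 0;0 -.38 -.43 0 0 0;0 -.5 -.57 0 0 0;0 -.63 -.71 0 0 0;0 -.76 -.86 0 0 0' -1 10
python3 -m pendant '0 -.12 -.14 0 0 0;0 -.25 -.28 0 0 0;0 -.38 -.43 0 0 0;0 -.5 -.57 0 0 0;0 -.63 -.71 0 0 0;0 -.76 -.86 0 0 0'
python3 -m pendant '0 -.12 -.14 0 0 0;0 -.25 -.28 .1 0 0;0 -.38 -.43 .15 0 0;0 -.5 -.57 .2 0 0;0 -.63 -.71 .2028 0 0;.1 -.76 -.86 .2028 0 0;.2 -.76 -.86 .2028 0 0;.4 -.76 -.86 .2028 0 0'
python3 - <<'E'
from h import *
print(rows([.6162,.2017,.075],quat(np.radians(5.6),True)),r.read_state()["ft_force"],r.read_state()["joint_positions"].round(2))
E
```

```text
time: 0.7
ee_pos: [0.3681, -0.3145, 0.2223]
eef_rot: [-0.693, -0.141, 0.693, -0.141]
ft_force: [0.8, -0.2, 0.7]
width: 0.047
time: 1.3
ee_pos: [0.4918, -0.0557, 0.2225]
eef_rot: [-0.693, -0.141, 0.693, -0.141]
ft_force: [0.2, -0.7, 0.7]
width: 0.0028
time: 2.1
ee_pos: [0.6165, 0.2052, 0.1235]
eef_rot: [0.708, 0.037, -0.705, 0.035]
ft_force: [0.6, -0.8, 0.5]
width: 0.0004
(array([0.1939, 0.0141, 0.0033]), array([ 0.002 , -0.0028,  0.0017])) [ 0.57780316 -0.75185959  0.5004148 ] [ 0.07  0.53 -0.64  1.49  0.32  1.23 -2.07]
```

```bash
python3 -m pendant '.1 .01 0 0 0 0;.2 .013 .003 0 0 0;.21 .013 .003 0 0 0;.21 .013 .003 0 0 0;.222 .013 .003 0 0 0;.222 .013 .003 0 0 0'
python3 -m pendant '.004 0 0 0 0 0;.008 0 0 0 0 0;.012 0 0 0 0 0;.012 0 0 0 0 0'
```

```text
time: 2.7
ee_pos: [0.6154, 0.1986, 0.0682]
eef_rot: [0.707, 0.035, -0.706, 0.034]
ft_force: [0.1, -0.3, 0.4]
width: 0.0004
time: 3.1
ee_pos: [0.6147, 0.1982, 0.0639]
eef_rot: [-0.706, -0.034, 0.706, -0.035]
ft_force: [0.9, 0.1, -0.2]
width: 0.0004
```

```bash
python3 -m pendant '0 -.012 0 0 0 0;.004 -.012 0 0 0 0;.008 -.012 0 0 0 0;.008 -.012 0 0 0 0'
python3 -m pendant '.004 0 0 0 0 0;.006 0 0 0 0 0;.006 0 0 0 0 0'
```

```text
time: 3.5
ee_pos: [0.6148, 0.2018, 0.0626]
eef_rot: [0.707, 0.035, -0.706, 0.034]
ft_force: [-0.7, -0.3, 5.7]
width: 0.0006
time: 3.8
ee_pos: [0.6151, 0.2018, 0.0618]
eef_rot: [0.707, 0.035, -0.706, 0.034]
ft_force: [-0.4, -0.7, 9.2]
width: 0.0003
```

```bash
python3 -m pendant '.003 0 0 0 0 0;.003 0 0 0 0 0'
python3 -m pendant '0 0 .008 0 0 0;-.001 0 .016 0 0 0;-.001 0 .024 0 0 0;-.002 0 .032 0 0 0;-.002 0 .04 0 0 0'
```

```text
time: 4.0
ee_pos: [0.6153, 0.2019, 0.0613]
eef_rot: [0.707, 0.035, -0.705, 0.034]
ft_force: [-1.0, -0.5, 10.5]
width: 0.0008
time: 4.5
ee_pos: [0.6061, 0.2009, 0.0621]
eef_rot: [0.708, 0.035, -0.705, 0.034]
ft_force: [1.8, -0.2, 9.0]
width: 0.0004
```

```bash
python3 -m pendant '.003 0 .008 0 0 0;.003 0 .016 0 0 0;.002 0 .024 0 0 0;.002 0 .032 0 0 0;.002 0 .036 0 0 0'
python3 -m pendant '0 0 .008 0 0 0;-.001 0 .016 0 0 0;-.001 0 .024 0 0 0;-.001 0 .028 0 0 0'
python3 - <<'E'
from h import *
p,d=vision.camera("top");R=(165,150,255,259)
print("blue",rect("top",mask(p,(100,70,60),(116,255,255),R),.063)); print("stop",rect("top",mask(p,(3,110,60),(20,255,255),(195,232,225,262)),.066))
cv2.imwrite("pics/c1.png",cv2.resize(p[140:270,150:270],None,fx=4,fy=4,interpolation=2))
E
```

```text
time: 5.0
ee_pos: [0.5975, 0.2001, 0.062]
eef_rot: [0.708, 0.035, -0.705, 0.034]
ft_force: [1.9, 0.6, 12.3]
width: 0.0004
time: 5.4
ee_pos: [0.591, 0.1994, 0.0624]
eef_rot: [0.708, 0.035, -0.704, 0.034]
ft_force: [3.7, 0.9, 11.3]
width: 0.0005
blue (10, array([490.8, 216.1]), array([8.7, 5. ]), 50.0)
stop (0, array([0., 0.]), array([0., 0.]), 0.0)
```

View pics/c1.png

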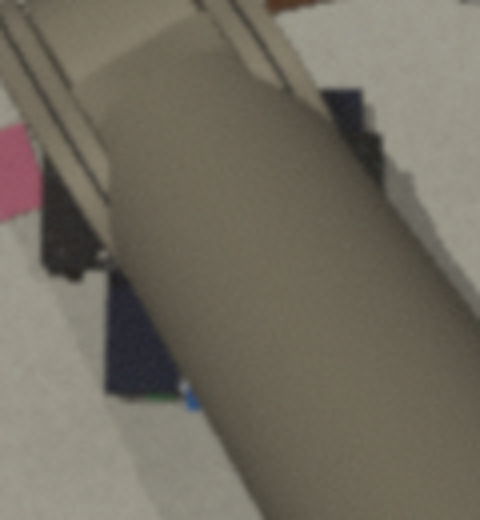

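Picture: the arm hides most of the box, but the blue plate corner at (192,398) of the crop already shows past the front edge, and the drag rose to 3.7 N, meaning stop contact. Continuing.

```bash
python3 -m pendant '0 0 .008 0 0 0;-.001 0 .016 0 0 0;-.001 0 .024 0 0 0;-.0015 0 .032 0 0 0;-.0015 0 .036 0 0 0'
python3 -m pendant '0 0 .008 0 0 0;0 0 .016 0 0 0;-.001 0 .024 0 0 0;-.001 0 .032 0 0 0'
```

```text
time: 5.95
ee_pos: [0.582, 0.1986, 0.0627]
eef_rot: [0.708, 0.035, -0.704, 0.034]
ft_force: [4.0, 1.2, 10.9]
width: 0.0005
time: 6.35
ee_pos: [0.5741, 0.1978, 0.0629]
eef_rot: [0.708, 0.035, -0.704, 0.034]
ft_force: [3.9, -0.3, 11.3]
width: 0.0005
```

Run:
```python
from h import *
p,d=vision.camera("scene");cv2.imwrite("pics/s1.png",cv2.resize(p[110:230,190:340],None,fx=5,fy=5,interpolation=2))
```

```text
(no output)
```

View pics/s1.png

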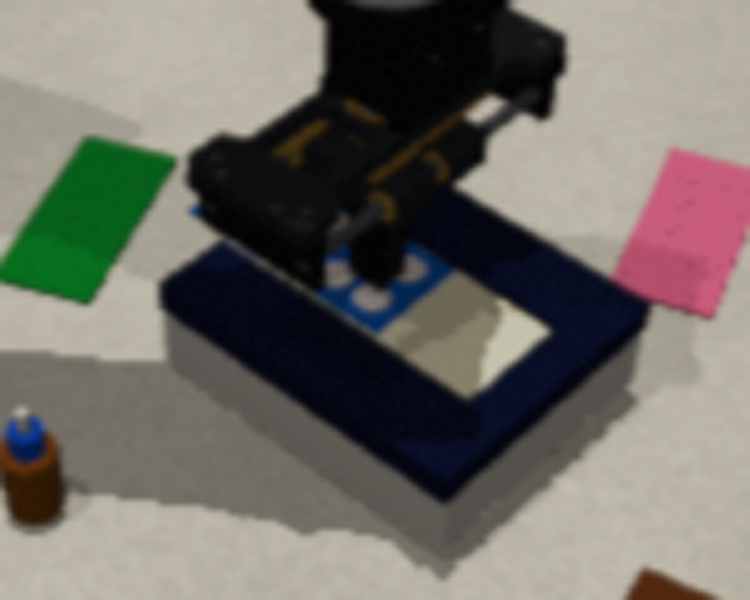

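Scene view: the plate has slid forward under the finger; its rear corner at crop (380,330) = pixel (266,176), glass bare behind it. I'll check travel by ray and carry on.

```bash
python3 -m pendant '0 0 .008 0 0 0;0 0 .016 0 0 0;-.001 0 .024 0 0 0;-.001 0 .032 0 0 0'
python3 -m pendant '0 0 .008 0 0 0;0 0 .016 0 0 0;-.0005 0 .024 0 0 0;-.0005 0 .032 0 0 0'
python3 - <<'E'
from h import *
p,d=vision.camera("scene");m=mask(p,(100,130,60),(125,255,255),(225,140,300,200))
yaw=np.radians(5.6);e=np.array([np.cos(yaw),np.sin(yaw)]);o=np.array([.5764,.1978])
v,u=np.nonzero(m);P=ray("scene",np.c_[u,v],.063)[:,:2]-o;print("rear edge s",np.percentile(P@e,[95,98,100]).round(4))
q=ray("scene",[266,176],.063)[0,:2]-o;print(q@e,q@[-e[1],e[0]])
E
```

```text
time: 6.8
ee_pos: [0.5661, 0.197, 0.0631]
eef_rot: [0.708, 0.035, -0.704, 0.034]
ft_force: [3.9, 0.5, 12.4]
width: 0.0004
time: 7.2
ee_pos: [0.5582, 0.1963, 0.0633]
eef_rot: [0.708, 0.035, -0.704, 0.034]
ft_force: [3.7, 1.3, 11.7]
width: 0.0008
rear edge s [0.0077 0.0081 0.0085]
0.027808673899529075 -0.02951856212643407
```

```bash
python3 -m pendant '0 0 .008 0 0 0;0 0 .016 0 0 0;0 0 .018 0 0 0;0 0 .018 0 0 0'
python3 -m pendant '-.01 0 .018 0 0 0;-.03 0 0 0 0 0;-.2 0 0 0 0 0;-.4 0 0 0 0 0;-.4 0.1 -.1 0 0 0;-.4 .3 -.1 0 0 0;-.4 .5 -.1 0 0 0;-.4 .7 -.1 0 0 0' 1
python3 -m pendant '0 .2 0 0 0 0;0 .4 0 0 0 0;0 .4 0 0 0 0'
python3 - <<'E'
from h import *
yaw=np.radians(5.6);e=np.array([np.cos(yaw),np.sin(yaw)]);o=np.array([.5764,.1978]);n=np.array([-e[1],e[0]])
for c,roi in(("top",(165,150,255,275)),("scene",(215,140,300,200))):
    p,d=vision.camera(c);m=mask(p,(100,70,60),(125,255,255),roi)
    if c=="scene": m=mask(p,(100,130,60),(125,255,255),roi)
    print(c,rect(c,m,.063)); v,u=np.nonzero(m);P=ray(c,np.c_[u,v],.063)[:,:2]-o;print((P@e).min(),(P@e).max(),(P@n).min(),(P@n).max())
    cv2.imwrite(f"pics/{c}2.png",p)
    if c=="top":print("stop",rect("top",mask(p,(3,110,60),(20,255,255),(195,232,225,275)),.066));a=p
    else: b=p
cv2.imwrite("pics/c2.png",np.hstack([cv2.resize(a[150:290,150:260],(400,509),interpolation=2),cv2.resize(b[110:230,190:290],(400,509),interpolation=2)]))
E
```

```text
time: 7.65
ee_pos: [0.5537, 0.1959, 0.0633]
eef_rot: [0.708, 0.035, -0.704, 0.034]
ft_force: [3.3, -0.1, 12.6]
width: 0.0005
time: 8.45
ee_pos: [0.5932, 0.0215, 0.161]
eef_rot: [-0.706, -0.035, 0.706, -0.035]
ft_force: [2.0, -0.3, -0.1]
width: 0.0565
time: 8.75
ee_pos: [0.6026, -0.086, 0.1603]
eef_rot: [-0.706, -0.029, 0.707, -0.032]
ft_force: [0.3, -0.8, -0.8]
width: 0.0805
top (1217, array([528.8, 182.2]), array([154.9, 153.5]), 16.2)
-0.12544286602034163 0.038895499150969536 -0.0770981155255208 0.06969171244441079
stop (21, array([447.3, 184.8]), array([ 4.7, 16.7]), 4.1)
scene (441, array([515.8, 192.5]), array([128.7,  64.3]), 5.9)
-0.1251972474721202 0.0036135067512448886 -0.031545298929825646 0.03278053930367883
```

View pics/c2.png

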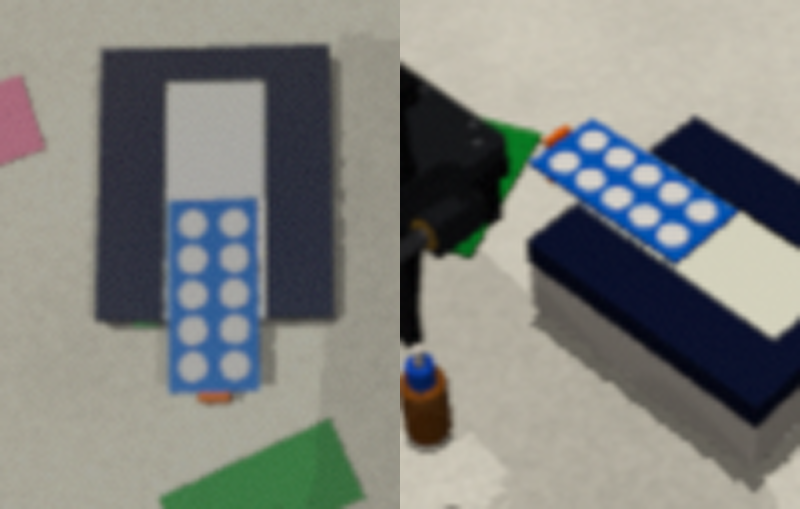

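Both views agree: the plate lies flat, overhanging about 47 mm (top crop: edge at y≈322, plate end at y≈392, stop just beyond it). Its centre is about (0.516, 0.192), yaw 5.8°. Now to grasp 25 mm from the near end.

```bash
python3 -m pendant '0 0 0 0 0 0' 1
python3 - <<'E'
from h import *
print(rows([.476,.1882,.16],quat(np.radians(5.8),True)),r.read_state()["ee_pos"],r.read_state()["joint_positions"].round(2))
E
```

```text
time: 8.95
ee_pos: [0.6029, -0.0746, 0.1611]
eef_rot: [-0.706, -0.035, 0.706, -0.035]
ft_force: [-1.1, 0.1, 0.5]
width: 0.0859
(array([ 0.0052, -1.0962,  0.4009]), array([-0.0012,  0.0001,  0.0005])) [ 0.602911   -0.07455018  0.16105048] [ 0.5   0.39 -0.57  1.57  0.22  1.25 -1.58]
```

```bash
python3 -m pendant '0 -.15 .06 0 0 0;0 -.32 .12 0 0 0;0 -.49 .18 0 0 0;0 -.66 .24 0 0 0;0 -.83 .31 0 0 0;0 -.96 .36 0 0 0;0 -1 .4 0 0 0;0 -1 .4 0 0 0' 1
python3 -m pendant '0 -.096 0 0 0 0;0 -.096 0 0 0 0;0 -.096 0 0 0 0'
python3 - <<'E'
from h import *
print(rows([.476,.1882,.043],quat(np.radians(5.8),True)))
E
```

```text
time: 9.75
ee_pos: [0.4773, 0.1656, 0.1613]
eef_rot: [0.706, 0.036, -0.706, 0.037]
ft_force: [-0.2, 0.1, -0.1]
width: 0.0871
time: 10.05
ee_pos: [0.4771, 0.1861, 0.1609]
eef_rot: [-0.706, -0.034, 0.706, -0.035]
ft_force: [-0.3, 0.0, 0.5]
width: 0.0871
(array([ 0.4716, -0.0091,  0.0035]), array([-0.0025,  0.0001, -0.0002]))
```

```bash
python3 -m pendant '.1 -.009 .004 0 0 0;.22 -.009 .004 0 0 0;.32 -.009 .004 0 0 0;.4 -.009 .004 0 0 0;.44 -.009 .004 0 0 0;.472 -.009 .004 0 0 0;.472 -.009 .004 0 0 0;.472 -.009 .004 0 0 0'
python3 - <<'E'
from h import *
print(rows([.476,.1882,.043],quat(np.radians(5.8),True)), r.read_state()["ft_force"].round(1))
p,d=vision.camera("scene");cv2.imwrite("pics/s3.png",cv2.resize(p[90:210,180:300],None,fx=5,fy=5,interpolation=2))
E
```

```text
time: 10.85
ee_pos: [0.4761, 0.1889, 0.0437]
eef_rot: [0.707, 0.034, -0.706, 0.034]
ft_force: [-0.1, -0.5, 0.3]
width: 0.0872
(array([0.0029, 0.0028, 0.0005]), array([-0.0026, -0.0006,  0.    ])) [-0.1 -0.5  0.3]
```

View pics/s3.png

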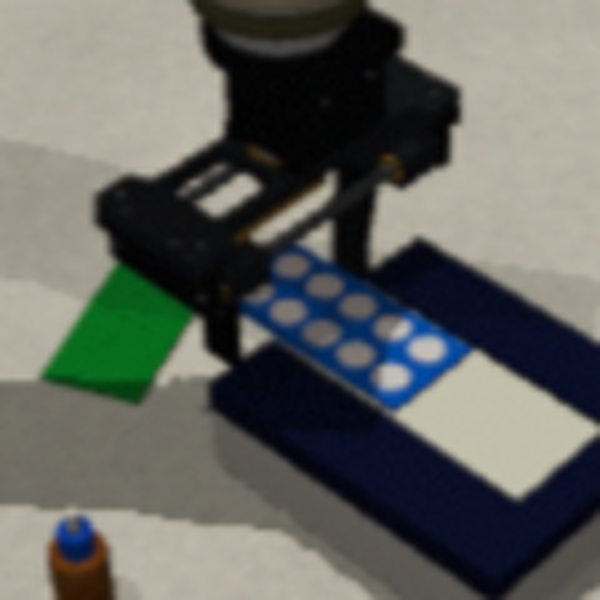

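Scene view: one finger at each long side of the overhanging plate (crop (222,330) and (352,230)), clear of the box. Closing gently.

```bash
python3 -m pendant '0 0 0 0 0 0;0 0 0 0 0 0;0 0 0 0 0 0;0 0 0 0 0 0;0 0 0 0 0 0' .45 12
python3 -m pendant '0 0 0 0 0 0;0 0 0 0 0 0;0 0 0 0 0 0;0 0 0 0 0 0;0 0 0 0 0 0' 0.2 12
python3 -m pendant '-.01 0 0 0 0 0;-.02 0 0 0 0 0;-.03 0 0 0 0 0;-.04 0 0 0 0 0;-.05 0 0 0 0 0;-.06 0 0 0 0 0;-.06 0 0 0 0 0'
python3 - <<'E'
from h import *
p,d=vision.camera("scene");cv2.imwrite("pics/s4.png",cv2.resize(p[80:220,180:320],None,fx=4,fy=4,interpolation=2))
E
```

```text
time: 11.4
ee_pos: [0.4755, 0.1889, 0.0431]
eef_rot: [0.706, 0.034, -0.706, 0.035]
ft_force: [-0.1, 0.1, 0.6]
width: 0.0643
time: 11.9
ee_pos: [0.4755, 0.1889, 0.043]
eef_rot: [-0.706, -0.034, 0.706, -0.035]
ft_force: [0.5, 0.3, 0.1]
width: 0.0597
time: 12.6
ee_pos: [0.4757, 0.189, 0.0584]
eef_rot: [0.706, 0.034, -0.706, 0.034]
ft_force: [0.8, -0.1, -1.0]
width: 0.0597
```

View pics/s4.png

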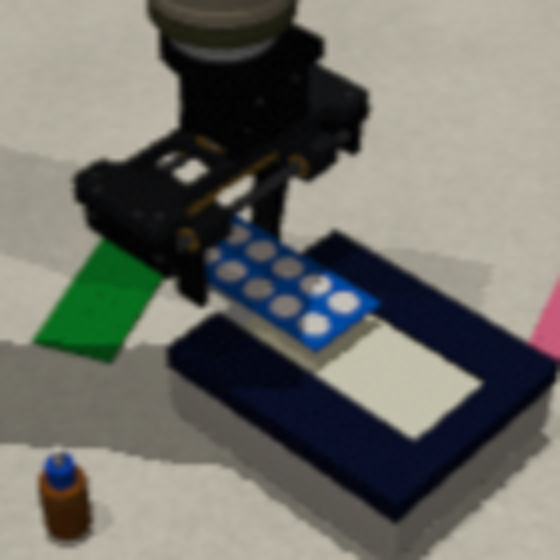

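Scene view: the plate is held level between the fingers, clear of the recess (its rear end at crop (345,330)).

```bash
python3 -m pendant '-.02 0 0 0 0 0;-.06 0 0 0 0 0;-.1 0 0 0 0 0;-.15 0 0 0 0 0;-.2 0 0 0 0 0;-.25 0 0 0 0 0;-.28 0 0 0 0 0;-.28 0 0 0 0 0'
python3 - <<'E'
from h import *
print(rows([.447,-.1782,.08],quat(np.radians(-7.3),True)), r.read_state()["width"])
E
```

```text
time: 13.45
ee_pos: [0.4761, 0.1891, 0.1293]
eef_rot: [0.707, 0.034, -0.706, 0.034]
ft_force: [0.6, 0.4, -0.7]
width: 0.0595
(array([0.1967, 1.4511, 0.2593]), array([ 0.1499, -0.0013,  0.0002])) 0.05954645276215661
```

```bash
python3 -m pendant '0 .04 .01 0 0 0;0 .12 .02 0 0 0;0 .22 .04 0 0 0;0 .33 .06 0 0 0;0 .44 .08 0 0 0;0 .55 .1 0 0 0;0 .65 .12 0 0 0;0 .75 .13 0 0 0'
python3 -m pendant '0 .1 .02 .02 0 0;0 .2 .04 .04 0 0;0 .3 .06 .07 0 0;0 .4 .08 .1 0 0;0 .5 .1 .13 0 0;0 .6 .12 .15 0 0;0 .66 .13 .15 0 0;0 .7 .13 .15 0 0'
python3 -m pendant '0 0 0 0 0 0;0 0 0 0 0 0;0 0 0 0 0 0'
python3 - <<'E'
from h import *
print(rows([.447,-.1782,.05],quat(np.radians(-7.3),True)), r.read_state()["joint_positions"].round(2))
yw=np.radians(-7.3);e=np.array([np.cos(yw),np.sin(yw)]);n=np.array([-e[1],e[0]]);o=np.array([.5115,-.1865])
L=[]
for c,roi in(("top",(310,180,420,330)),("scene",(60,170,190,320))):
    p,d=vision.camera(c);m=mask(p,(100,120,60),(125,255,255),roi);z=r.read_state()["ee_pos"][2]+.0187+.0015
    v,u=np.nonzero(m);P=ray(c,np.c_[u,v],z)[:,:2]-o;print(c,len(P),[np.round(f,4) for f in((P@e).min(),(P@e).max(),(P@n).min(),(P@n).max())])
    L.append(cv2.resize(p[roi[1]:roi[3],roi[0]:roi[2]],(400,500),interpolation=2))
cv2.imwrite("pics/c5.png",np.hstack(L))
E
```

```text
time: 14.25
ee_pos: [0.4602, -0.0028, 0.1274]
eef_rot: [-0.706, -0.034, 0.707, -0.034]
ft_force: [0.8, 0.9, -0.7]
width: 0.0595
time: 15.05
ee_pos: [0.4459, -0.1798, 0.1279]
eef_rot: [-0.706, 0.045, 0.706, 0.045]
ft_force: [-0.2, 0.5, -0.5]
width: 0.0595
time: 15.35
ee_pos: [0.4464, -0.177, 0.1281]
eef_rot: [0.706, -0.044, -0.706, -0.044]
ft_force: [-0.3, -0.3, -0.3]
width: 0.0596
(array([ 0.3122,  0.0045, -0.0029]), array([ 0.0013, -0.    ,  0.0002])) [ 0.71  0.12 -0.45  1.93  0.06  1.1  -1.46]
top 239 [np.float64(-0.016), np.float64(0.0378), np.float64(-0.0257), np.float64(0.0318)]
scene 829 [np.float64(-0.0886), np.float64(0.0425), np.float64(-0.0286), np.float64(0.0312)]
```

View pics/c5.png

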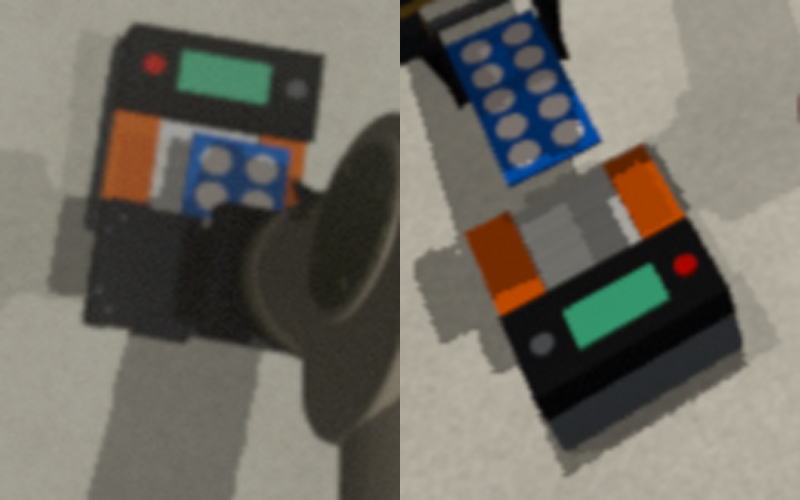

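The plate is held level and aligned with the channel: lateral offset about 1.5 mm, rear end about 23 mm short of the stop. Lowering.

```bash
python3 -m pendant '.04 .01 0 0 0 0;.1 .01 0 0 0 0;.16 .01 0 0 0 0;.22 .01 0 0 0 0;.27 .01 0 0 0 0;.31 .01 0 0 0 0;.335 .01 0 0 0 0;.342 .01 0 0 0 0'
python3 -m pendant '.004 0 0 0 0 0;.008 0 0 0 0 0;.012 0 0 0 0 0;.012 0 0 0 0 0'
```

```text
time: 16.25
ee_pos: [0.4455, -0.1805, 0.0419]
eef_rot: [-0.705, 0.045, 0.706, 0.045]
ft_force: [-0.5, 0.6, -0.9]
width: 0.0597
time: 16.65
ee_pos: [0.4459, -0.1807, 0.0397]
eef_rot: [0.706, -0.045, -0.706, -0.045]
ft_force: [-0.2, -0.4, -0.2]
width: 0.0599
```

```bash
python3 -m pendant '.003 0 0 0 0 0;.006 0 0 0 0 0;.006 0 0 0 0 0'
python3 - <<'E'
from h import *
yw=np.radians(-7.3);e=np.array([np.cos(yw),np.sin(yw)]);n=np.array([-e[1],e[0]]);o=np.array([.5115,-.1865])
c,roi="scene",(60,170,190,320)
p,d=vision.camera(c);m=mask(p,(100,120,60),(125,255,255),roi)
v,u=np.nonzero(m);P=ray(c,np.c_[u,v],.058)[:,:2]-o;print(c,rect(c,m,.058),[np.round(f,4) for f in((P@e).min(),(P@e).max(),(P@n).min(),(P@n).max())])
E
```

```text
time: 16.95
ee_pos: [0.4458, -0.1807, 0.038]
eef_rot: [0.706, -0.045, -0.706, -0.045]
ft_force: [0.5, 0.4, -0.3]
width: 0.0597
scene (727, array([ 486.9, -185.6]), array([ 59.1, 129.1]), 82.2) [np.float64(-0.0892), np.float64(0.0398), np.float64(-0.0323), np.float64(0.0271)]
```

Run:
```python
from h import *
yw=np.radians(-7.3);e=np.array([np.cos(yw),np.sin(yw)]);n=np.array([-e[1],e[0]]);o=np.array([.5115,-.1865])
z=np.load("pics/scene0.npz")["p"]
p,d=vision.camera("scene")
for nm,im in(("t0",z),("now",p)):
  m=mask(im,(3,150,60),(20,255,255),(60,200,190,290))
  k,l,st,c=cv2.connectedComponentsWithStats(m)
  for i in range(1,k):
    if st[i,4]>60:
        q=rect("scene",np.uint8(l==i),.060);v,u=np.nonzero(l==i);P=ray("scene",np.c_[u,v],.06)[:,:2]-o;print(nm,q,(np.percentile(P@n,[2,98])).round(4),(np.percentile(P@e,[2,98])).round(4))
p,d=vision.camera("top");b=mask(p,(100,120,60),(125,255,255),(310,180,420,330));v,u=np.nonzero(b);P=ray("top",np.c_[u,v],.058)[:,:2]-o;print("top",np.percentile(P@n,[1,99]),(P@e).max())
```

```text
t0 (390, array([ 534.4, -141.5]), array([30.6, 73.7]), 82.9) [0.0329 0.0623] [-0.0181  0.0527]
t0 (443, array([ 522.1, -239.8]), array([29.8, 73.9]), 82.8) [-0.0655 -0.0366] [-0.018   0.0532]
now (400, array([ 534.1, -141. ]), array([31.2, 74.5]), 82.8) [0.0329 0.0628] [-0.0189  0.0527]
now (450, array([ 521.8, -239.4]), array([30.9, 74.6]), 82.8) [-0.0657 -0.0366] [-0.0181  0.0532]
top [-0.02939402  0.02651015] 0.03773568427761348
```

Plate centred in the channel to within 1 mm. Now pushing toward the stop (about 25 mm), slowly at the end.

```bash
python3 -m pendant '.001 0 -.012 0 0 0;.001 0 -.026 0 0 0;.001 0 -.04 0 0 0;.001 0 -.054 0 0 0;.001 0 -.066 0 0 0;.001 0 -.076 0 0 0;.001 0 -.082 0 0 0'
python3 -m pendant '0 0 -.003 0 0 0;0 0 -.006 0 0 0;0 0 -.009 0 0 0;0 0 -.009 0 0 0'
```

```text
time: 17.8
ee_pos: [0.4665, -0.1833, 0.0379]
eef_rot: [0.706, -0.045, -0.706, -0.045]
ft_force: [-0.0, -0.4, 0.9]
width: 0.0592
time: 18.2
ee_pos: [0.4685, -0.1836, 0.0379]
eef_rot: [0.706, -0.045, -0.706, -0.045]
ft_force: [0.6, -0.3, 1.7]
width: 0.0595
```

```bash
python3 -m pendant '0 0 -.003 0 0 0;0 0 -.006 0 0 0;0 0 -.009 0 0 0;0 0 -.009 0 0 0'
python3 -m pendant '0 0 -.002 0 0 0;0 0 -.004 0 0 0;0 0 -.006 0 0 0;0 0 -.006 0 0 0'
```

```text
time: 18.6
ee_pos: [0.4704, -0.1838, 0.0377]
eef_rot: [-0.705, 0.045, 0.706, 0.045]
ft_force: [-2.1, -0.1, 3.1]
width: 0.0592
time: 19.0
ee_pos: [0.4709, -0.184, 0.0374]
eef_rot: [-0.705, 0.045, 0.706, 0.045]
ft_force: [-6.5, 0.9, 3.0]
width: 0.0596
```

Contact with the back stop at the predicted x (6.5 N, 471 vs 472 mm). Letting go.

```bash
python3 -m pendant '0 0 .002 0 0 0;0 0 .002 0 0 0;0 0 .002 0 0 0;0 0 .002 0 0 0;0 0 .002 0 0 0;0 0 .002 0 0 0' 1
python3 -m pendant '-.04 0 0 0 0 0;-.12 0 0 0 0 0;-.24 0 0 0 0 0;-.4 0 0 0 0 0;-.5 0 .1 0 0 0;-.5 0 .2 0 0 0;-.5 -.15 .2 0 0 0;-.5 -.3 .2 0 0 0'
python3 -m pendant '0 -.2 0 0 0 0;0 -.4 0 0 0 0;0 -.6 0 0 0 0;0 -.8 0 0 0 0;0 -.8 0 0 0 0;0 -.8 0 0 0 0'
python3 - <<'E'
from h import *
yw=np.radians(-7.3);e=np.array([np.cos(yw),np.sin(yw)]);n=np.array([-e[1],e[0]]);o=np.array([.5115,-.1865])
L=[]
for c,roi in(("top",(310,180,420,310)),("scene",(60,170,190,320))):
    p,d=vision.camera(c);m=mask(p,(100,100,60),(125,255,255),roi)
    v,u=np.nonzero(m);P=ray(c,np.c_[u,v],.058)[:,:2]-o;print(c,len(P),rect(c,m,.058),[np.round(f,4) for f in((P@e).min(),(P@e).max(),(P@n).min(),(P@n).max())])
    L.append(cv2.resize(p[roi[1]:roi[3],roi[0]:roi[2]],(400,500),interpolation=2))
cv2.imwrite("pics/c6.png",np.hstack(L))
E
```

```text
time: 19.6
ee_pos: [0.4717, -0.1839, 0.0378]
eef_rot: [0.706, -0.045, -0.706, -0.045]
ft_force: [-0.4, 0.3, -1.2]
width: 0.086
time: 20.4
ee_pos: [0.4312, -0.1031, 0.1639]
eef_rot: [0.706, -0.046, -0.705, -0.046]
ft_force: [-0.2, 0.5, 0.5]
width: 0.0872
time: 21.0
ee_pos: [0.4568, 0.0963, 0.1633]
eef_rot: [0.706, -0.044, -0.706, -0.044]
ft_force: [-0.3, -0.3, 0.2]
width: 0.0869
top 698 (698, array([ 512.4, -188. ]), array([ 59.7, 130.3]), 82.6) [np.float64(-0.064), np.float64(0.0662), np.float64(-0.0311), np.float64(0.0286)]
scene 716 (716, array([ 505.3, -187.6]), array([ 59. , 117.3]), 82.6) [np.float64(-0.0646), np.float64(0.0526), np.float64(-0.0315), np.float64(0.0276)]
```

View pics/c6.png

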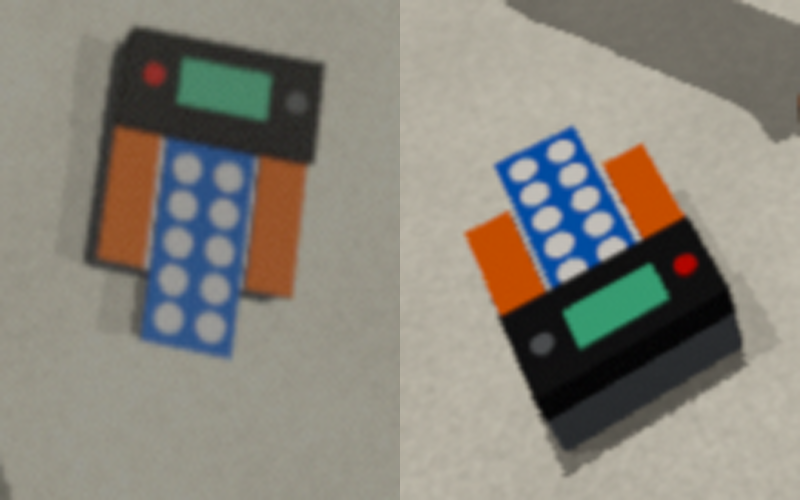

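The picture shows the plate flat between both rails, its rear end against the housing with no gap (top crop y≈140-160) and its front end overhanging the channel. The measured centre is within 1 mm of home.

```bash
python3 -m pendant '0 0 0 0 0 0;0 0 0 0 0 0'
python3 - <<'E'
from bench import close_job
close_job()
E
```

```text
time: 21.3
ee_pos: [0.457, 0.094, 0.1629]
eef_rot: [0.706, -0.046, -0.706, -0.046]
ft_force: [0.4, -0.2, 0.4]
width: 0.0871
the job is handed in; nothing more can be done
```

The plate is in the warmer channel, pushed home against the back stop and let go; the job was handed in at about 21 s.

- **Sliding:** I slid the plate about 61 mm with one shut-finger press, reading 9–12.6 N, which pushed the orange stop out about 44 mm. It then lay flat with about 47 mm overhanging the front edge.
- **Moving and placing:** I pinched the overhanging end by its long sides at 12 N, lifted the plate level and lowered it into the channel. I pushed it forward until it met the back stop at about 6.5 N, then opened the fingers and moved away.
- **Last checks:** The top view puts the plate's centre within about 1.5 mm of the computed home position. It lies flat between the rails with no visible gap at the stop, and the wrist reads about zero force. In the scene view the housing hides the rear end of the plate, so its length there reads short (117 mm); the sides and front end agree with the top view. The bottles and rack were not re-measured at the end, but the arm always crossed well above them.

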